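# Take the egg cassette out of its cradle

## Task

Lift the green cover off the two pegs of the wooden cradle and lay it flat on the grey mat, without dropping it. Then pinch the two red side catches of the egg cassette together, lift the cassette level until all of it is higher than the cradle's pegs, and finish still holding it there by its squeezed catches. Leave everything else on the table where it is.

Things in the scene. Friction and masses are not known exactly. Their poses are not given: they have to be found in the camera images.
- cradle: wooden cradle fixed to the table, 150 (x) x 110 (y) mm, 40 mm high; origin under its centre, on the table. On its ends, at x = +-64 mm, stand posts 14 mm thick up to 84 mm height, each topped by a brass peg 8 mm thick up to 94 mm. Brass lips along both long sides (inner edges at y = +-30.5 mm, top 40 mm high) hold the cassette's catches down; slot floor 12 mm high
- guard: green cross-shaped cover, loose, about 150 g, hung by a 13 mm hole near each end on the cradle's pegs, underside 84 mm high; it hides the catches from above and must rise over 10 mm to clear the pegs. 6 mm thick, long arm 158 x 30 mm along x, short arm 80 mm along y and 44 mm wide. Origin: centre of the underside, z up, axes along the cradle's at first
- guard_grip (a point): middle of the upright wooden handle on the cover, 31 mm above the cover's underside; the handle is 34 mm along the cover's x, 16 mm along its y (grip across this) and reaches from 6 to 46 mm above the underside
- mat: grey mat fixed to the table, 200 mm along its x, 160 mm along its y, 4 mm thick; origin at the centre of its underside. The cover lies anywhere on it with the cover's middle no closer than 20 mm to the mat's edges, either way round
- cassette: loose wooden cassette with three eggs on top, about 250 g, 96 mm along x, 34 mm along y, 69 mm high; origin: centre of its underside, axes along the cradle's. It stands in the cradle's slot, underside 12 mm above the table, with 1.5 mm of play each way, and is held down by its two red side catches until both are squeezed
- pinch (a point): point midway between the cassette's two red catch plates, 52 mm above its underside: pinch here along the cassette's y. Plates: 24 mm wide along x, outer faces 56 mm apart when free, 44 mm when squeezed home, open to the fingers from 28 (cradle lips) to 68 mm above the underside; below, a nose on each hooks under a lip
- catch_left (a joint): inward travel of the catch on the cassette's +y side: 0 m free, 0.006 m squeezed home against its stop; a spring pushes back with about 2 N free and 5 N home. Free of the lip from about 0.004 m
- catch_right (a joint): the same for the catch on the -y side
- egg_a: egg on a dark wooden disc 36 mm across, about 43 mm high, standing between the cradle and the mat; origin under its centre; leave it
- egg_b: grey egg on a wooden disc like it, at the back right; leave it
- egg_c: egg on a wooden disc at the back left; leave it
- egg_d: brown egg on a wooden disc at the front left; leave it
- wood_ring: flat wooden ring, 64 mm across, 9 mm high, at the back; leave it
- jar: jar 56 mm across, 85 mm high, at the left; leave it
- brush: brush lying at the right; leave it
There are look-alikes about, which are no part of the job. Of the things that look like the cassette, the largest one is meant.

How it is judged:
On the way:
1. the cover lies flat on the mat, let go (x of guard in the frame of mat between -0.08 and 0.08 m and y of guard in the frame of mat between -0.06 and 0.06 m and height (world z) of guard below 0.012 m and angle between guard's own z axis and vertical below 0.1 rad and contact force between guard and mat above 0.3 N and contact force between the fingers and guard below 0.1 N), for 0.2 s.
At the end, for the whole second after the job is handed in: the cover lies flat and untouched on the mat, its middle 20 mm or more inside the edges; the cassette is held still by the fingers, underside above 95 mm, within 0.25 rad of level, both catches squeezed over 4 mm, clear of cradle and cover (all of step 1 and height (world z) of cassette above 0.095 m and angle between cassette's own z axis and vertical below 0.25 rad and linear speed of cassette below 0.05 m/s and value of joint each of catch_left, catch_right above 0.004 m and contact force between the fingers and cassette above 2 N and contact force between cassette and cradle below 0.1 N and contact force between cassette and guard below 0.1 N); the arm keeps its last pose, push and grip.
It fails at once if an egg, the ring, the jar or the brush moved by more than 30 mm (distance of any of egg_a, egg_b, egg_c, egg_d, wood_ring, jar, brush from where it was at the start of the episode above 0.03 m).
It fails at once if the cassette tipped by more than 0.6 rad (angle between cassette's own z axis and vertical above 0.6 rad).
It fails at once if the cover dropped from more than 40 mm (contact force between the fingers and guard below 0.05 N and height (world z) of guard above 0.044 m and horizontal distance between guard and cradle above 0.12 m and contact force between guard and anything else below 0.05 N).
It also fails if it takes over 58 s, if anything falls off the work surface, if the arm or the gripper's body presses on something with over 40 N, if the wrist force passes 120 N, or if a joint passes its speed limit or range.

## Robot

A 7-joint arm with a two-finger parallel gripper is mounted at the origin on the work surface. World frame = base frame: x ahead of the robot, y to its left, z up, the work surface at z = 0. Lengths are in m, angles in rad, forces in N, time in s.
With the tool pointing down it reaches from about 0.4 to 0.85 m from the base axis. Payload 6.9 kg.
Tool frame: the origin (TCP) lies between the finger pads; the fingertips stand 8 mm ahead of it and the grasp point (between the pads) lies 11 mm behind it (tips_ahead is the distance from the TCP to the fingertips, in m); z points along the fingers, y is the direction in which the jaws open and shut (so a half turn about z gives the same grasp; the last joint's range is limited). The gripper opens to 85 mm and grips with 20 to 120 N. Pads are 22 mm wide; open, the fingers measure 114 mm over their backs; the gripper's body (76 mm by 85 mm) begins 54 mm behind the grasp point. The pads swing forward as they close: fully open they stand 13 mm farther back than shut.
Start: joints at [1.417, 0.507, -0.238, 1.5, 0.126, 1.149, -0.155], TCP at [0.161, -0.604, 0.219] pointing down, gripper open.
Joint ranges: [-3.08, 3.08], [-0.24, 2.05], [-1.43, 1.35], [0, 2.5], [-1.52, 4.66], [0.17, 1.96], [-2.89, 2.89]. Speed limits (rad/s): [2.39, 2.39, 3.14, 3.14, 3.14, 3.14, 3.14].

## Interface

Orientations are given as a rotation vector (axis times angle).
In Python, from rig import * gives the robot as it stands.
- The arm moves only by the shell command python3 -m pendant 'ROWS' [FORCE]. ROWS is JSON, a list of rows, each a list of 7 numbers: the shift along the world's x, y, z in cm, then the turn, a rotation vector about the world's x, y, z in rad, then the gripper command: -1 is shut, 1 is fully open, values between are in proportion. In form: [[dx, dy, dz, wx, wy, wz, gripper], ...]. A call has 1 to 10 rows; each row is the pose to reach, as a shift and turn from the pose commanded when the call began; what a row does not reach only later rows make up. A row lasts 1/8 s, in which the tool goes at most 62.5 mm and 10.7 degrees, less where a joint would pass 70% of its speed; a pose out of reach is approached as far as the arm can. A call with a gripper value outside its range is refused whole. The fingers move at their own pace and stop on an object; FORCE is the grip in N (left out, the last holds). Time passes only in rows, so rows that repeat a pose let the fingers close. It gives the time, the measured TCP pose, the force and the opening at its end, in the units of the state.
- get_state(): the state, without advancing time (a new reading comes with each control period).
- snapshot(name): name is "scene" or "top" or "wrist"; returns the picture (400x640x3 uint8, red, green, blue); there is no depth.
- calibration(name): a dict with "fx", "fy", "cx", "cy" (pixels), "k1" (the pictures are not rectified: a ray, as slopes to the right and down, at radius r is drawn at 1 + k1 r^2 times it, then the intrinsics apply), "T" (4x4, takes a point from camera to world coordinates); the wrist camera has in their place "tool_from_camera" (4x4, takes a point from camera to tool coordinates, whose origin is the TCP and whose axes are the flange's). Camera axes: x right, y up, looking along -z (the intrinsics and any distortion apply to the point x, -y, -z); pixel columns grow to the right and rows downward; lengths in m; the calibration is good to about 2 mm. A picture is of the moment at which its call begins: read the wrist's pose just before it. calibration takes no time and is no camera call.
- close_job(): hands the job in, once; it reports no verdict.
The state is a dict: "time": time; "joints": joint angles; "qd": joint speeds; "effort": joint torques, N m; "position": TCP position; "orientation": TCP orientation; "ft_force": force on the tool from outside, world axes, zero at the start; "torque": the same for the moment, N m; "width": finger opening in m.
Only numpy, scipy, OpenCV 4.12 (cv2) and the standard library are available. Lean on these libraries where they do the work, as an engineer would, in place of code of your own. Each camera call takes 0.05 s, during which the arm holds its last target.

## Working session

There is one attempt and no reset: what is moved stays moved. The work goes in short steps, Python scripts to look and compute and a shell command to move; the robot and the scene stay as the last step left them, time stands still between calls to the robot, and variables do not carry over. Pictures are saved under pics/ and viewed, and the job is handed in when it is done.

```bash
ls; mkdir -p pics; cat > h.py <<'E'
from rig import *
import numpy as np, cv2
from scipy.spatial.transform import Rotation as R
def save(name,fn,img=None):
    im=snapshot(name) if img is None else img
    cv2.imwrite('pics/'+fn,cv2.cvtColor(im,cv2.COLOR_RGB2BGR)); return im
def camT(name,st=None):
    c=calibration(name)
    if 'T' in c: return c,np.array(c['T'])
    st=st or get_state()
    T=np.eye(4);T[:3,:3]=R.from_rotvec(st['orientation']).as_matrix();T[:3,3]=st['position']
    return c,T@np.array(c['tool_from_camera'])
def ray(c,T,u,v):
    K=np.array([[c['fx'],0,c['cx']],[0,c['fy'],c['cy']],[0,0,1]])
    p=cv2.undistortPoints(np.array([[[u,v]]],float),K,np.array([c['k1'],0,0,0.]))[0,0]
    d=T[:3,:3]@np.array([p[0],-p[1],-1.]); return T[:3,3],d/np.linalg.norm(d)
def onplane(c,T,u,v,z):
    o,d=ray(c,T,u,v); return o+d*(z-o[2])/d[2]
def tri(rays):
    A=np.zeros((3,3));b=np.zeros(3)
    for o,d in rays:
        P=np.eye(3)-np.outer(d,d);A+=P;b+=P@o
    x=np.linalg.solve(A,b); return x,[np.linalg.norm((np.eye(3)-np.outer(d,d))@(x-o)) for o,d in rays]
def proj(c,T,p):
    q=np.linalg.inv(T)@np.append(p,1); x,y=q[0]/-q[2],-q[1]/-q[2]; r=1+c['k1']*(x*x+y*y)
    return c['cx']+c['fx']*x*r,c['cy']+c['fy']*y*r
E
python3 - <<'E'
from h import *
st=get_state(); print(st)
for n in ['scene','top','wrist']:
    save(n,n+'0.png'); c=calibration(n); print(n,{k:np.round(v,3).tolist() for k,v in c.items()})
E
```

```text
pics
{'time': 0.0, 'joints': array([ 1.41648638,  0.5083454 , -0.23749065,  1.50113969,  0.1256992 ,
        1.14889124, -0.15476375]), 'qd': array([ 0.0013262 , -0.00114351,  0.00081967,  0.0001752 ,  0.00069906,
        0.00046984,  0.00046542]), 'effort': array([-5.37418491e-04, -6.20585275e+01, -2.18707770e+00, -2.49642795e+01,
        1.25718088e-02,  1.18818332e-02,  7.55146260e-06]), 'position': array([ 0.16033187, -0.60354137,  0.21832144]), 'orientation': array([-3.11335789e+00, -4.06769437e-01,  4.39936867e-04]), 'ft_force': array([-0.22681007,  0.05970404, -0.18870229]), 'torque': array([ 0.04302505, -0.05970246, -0.02716964]), 'width': 0.08526495752777333}
scene {'fx': 495.844, 'fy': 495.844, 'cx': 316.363, 'cy': 201.065, 'k1': 0.027, 'T': [[0.748, -0.417, 0.517, 1.221], [0.664, 0.454, -0.594, -0.772], [0.013, 0.787, 0.617, 0.898], [0.0, 0.0, 0.0, 1.0]]}
top {'fx': 394.252, 'fy': 394.252, 'cx': 320.442, 'cy': 194.064, 'k1': -0.076, 'T': [[0.019, 0.987, -0.157, 0.405], [-1.0, 0.018, -0.007, -0.0], [-0.004, 0.157, 0.988, 1.041], [0.0, 0.0, 0.0, 1.0]]}
wrist {'fx': 303.348, 'fy': 303.348, 'cx': 321.568, 'cy': 198.807, 'k1': -0.023, 'tool_from_camera': [[-0.001, 0.951, 0.309, 0.078], [1.0, 0.001, -0.0, 0.0], [-0.001, 0.309, -0.951, -0.154], [0.0, 0.0, 0.0, 1.0]]}
```

View pics/scene0.png

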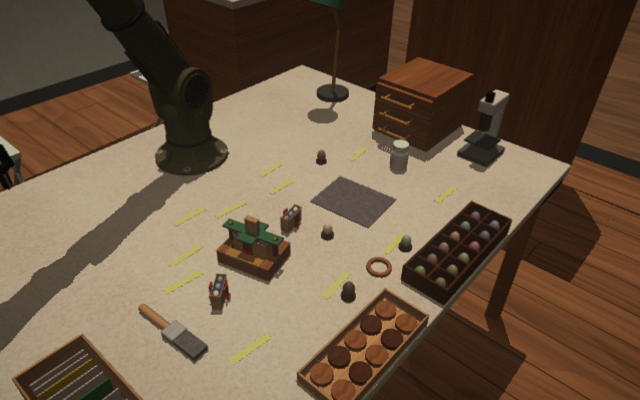

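View pics/top0.png

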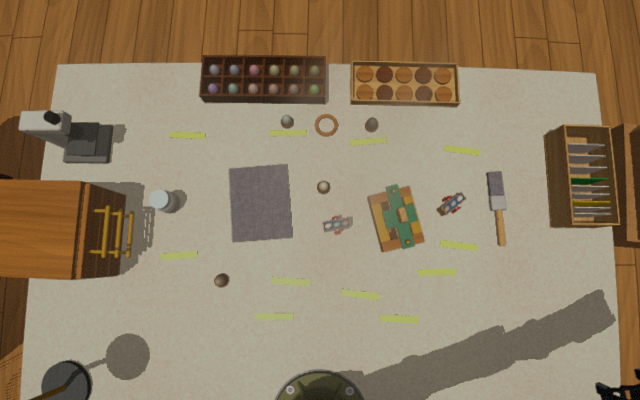

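View pics/wrist0.png

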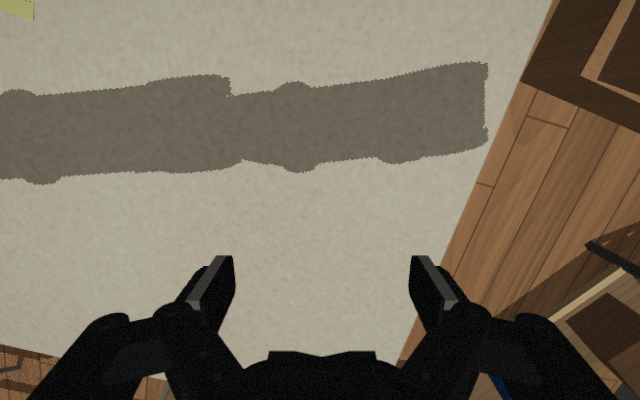

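The top view shows the cradle with its green cover at about (397,217). Two small cassette look-alikes stand at (337,225) and (452,204), and the mat is at (261,203). Egg_a is at (324,187), egg_d at (222,280), the jar at (163,200) and the brush at (497,208). I'll enlarge this area before measuring.

```bash
python3 - <<'E'
from h import *
t=cv2.imread('pics/top0.png')[150:270,220:480]; cv2.imwrite('pics/top0c.png',cv2.resize(t,None,fx=3,fy=3,interpolation=2))
s=cv2.imread('pics/scene0.png')[180:310,170:360]; cv2.imwrite('pics/scene0c.png',cv2.resize(s,None,fx=4,fy=4,interpolation=2))
E
```

```text
(no output)
```

View pics/top0c.png

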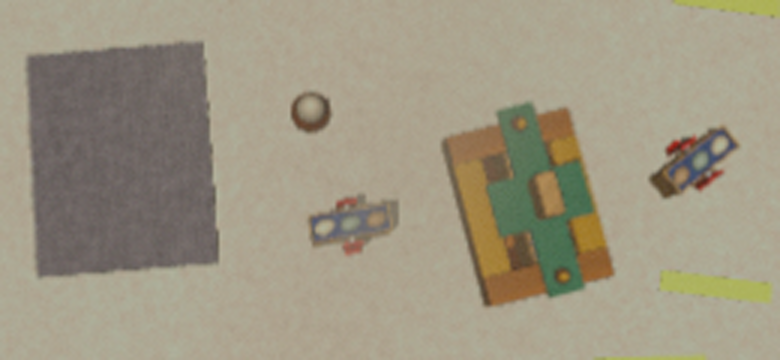

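View pics/scene0c.png

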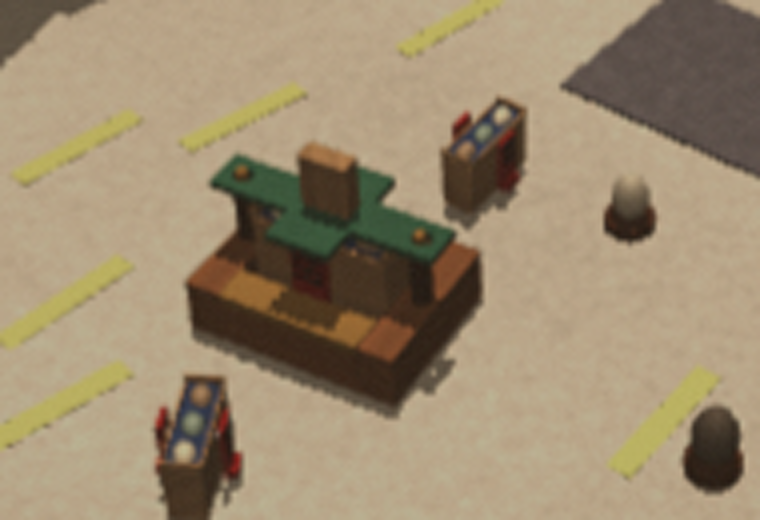

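The red-catch cassettes are the small one at (337,225), the small one at (452,204), and the one under the cover at (397,217). The one in the cradle is meant: it is clearly the largest in the crops (about 1.5 times the others) and it sits in the slot under the green cover. Next I'll measure.

```bash
python3 - <<'E'
from h import *
t=cv2.imread('pics/top0.png'); s=cv2.imread('pics/scene0.png')
ct,Tt=camT('top'); cs,Ts=camT('scene')
def green(im,roi):
    hsv=cv2.cvtColor(im,cv2.COLOR_BGR2HSV); m=cv2.inRange(hsv,(60,90,30),(95,255,255)); z=np.zeros_like(m); x0,y0,x1,y1=roi; z[y0:y1,x0:x1]=m[y0:y1,x0:x1]; return z
def brass(im,roi,guess):
    pass
pt={'far':(393,191.3),'near':(407.3,242.0)}
ps={'far':(275.25,239.25),'near':(230.5,223)}
P={}
for k in pt:
    P[k],r=tri([ray(ct,Tt,*pt[k]),ray(cs,Ts,*ps[k])]); print(k,P[k].round(4),np.round(r,4), onplane(ct,Tt,*pt[k],.094).round(4),onplane(cs,Ts,*ps[k],.094).round(4))
d=P['far']-P['near'];print(np.linalg.norm(d),np.degrees(np.arctan2(d[1],d[0])))
# handle top centre
ht=(220+548/3,150+193/3)
hs=(170+327/4,180+158/4)
x,r=tri([ray(ct,Tt,*ht),ray(cs,Ts,*hs)]);print('handle',x.round(4),r, onplane(ct,Tt,*ht,.13),onplane(cs,Ts,*hs,.13))
# mat
hsv=cv2.cvtColor(t,cv2.COLOR_BGR2HSV)
m=cv2.inRange(cv2.cvtColor(t,cv2.COLOR_BGR2GRAY),60,125); m2=np.zeros_like(m); m2[155:255,220:305]=m[155:255,220:305]
m2=cv2.morphologyEx(m2,cv2.MORPH_OPEN,np.ones((5,5)));c=max(cv2.findContours(m2,0,2)[0],key=cv2.contourArea)
b=cv2.boxPoints(cv2.minAreaRect(c)); print(b)
W=np.array([onplane(ct,Tt,*p,.004) for p in b]);print(W.round(3),W.mean(0).round(4),np.linalg.norm(W-np.roll(W,1,0),axis=1))
for n,(u,v) in dict(egg_a=(324,187),dec1=(337,225),dec2=(452,204),egg_d=(222,280),jar=(163,200),ring=(326,125)).items(): print(n,onplane(ct,Tt,u,v,.03).round(3))
# mat corners scene
print([onplane(cs,Ts,u,v,.004).round(3) for u,v in [(341,178),(396,201),(365,223),(311,203)]])
E
```

```text
far [ 0.5677 -0.1705  0.0877] [0.0008 0.0008] [ 0.5661 -0.17    0.094 ] [ 0.5734 -0.1745  0.094 ]
near [ 0.4441 -0.2041  0.089 ] [0.0005 0.0005] [ 0.4435 -0.2034  0.094 ] [ 0.4493 -0.2073  0.094 ]
0.1281559173379606 15.20490904202313
handle [ 0.5067 -0.1865  0.1251] [np.float64(0.00019628270114482237), np.float64(0.00019628270114487666)] [ 0.50601212 -0.18562219  0.13      ] [ 0.51134803 -0.1900382   0.13      ]
[[227.26108 167.91597]
 [287.79202 163.88057]
 [292.71683 237.75224]
 [232.18588 241.78764]]
[[0.637 0.261 0.004]
 [0.651 0.097 0.004]
 [0.453 0.078 0.004]
 [0.439 0.237 0.004]] [0.5452 0.1685 0.004 ] [0.19984917 0.1645516  0.19919857 0.15974167]
egg_a [ 0.585 -0.001  0.03 ]
dec1 [ 0.487 -0.037  0.03 ]
dec2 [ 0.546 -0.336  0.03 ]
egg_d [0.341 0.253 0.03 ]
jar [0.543 0.421 0.03 ]
ring [ 0.754 -0.004  0.03 ]
[array([0.451, 0.228, 0.004]), array([0.644, 0.247, 0.004]), array([0.637, 0.107, 0.004]), array([0.467, 0.072, 0.004])]
```

```bash
python3 -m pendant '[[3,4,2,0,0,0,1],[7,8,4,0,0,0,1],[11,13,5,0,0,0,1],[15,18,5,0,0,0,1],[19,23,5,0,0,0,1],[23,28,5,0,0,0,1],[27,33,5,0,0,0,1],[31,37,5,0,0,0,1],[33,40,5,0,0,0,1],[33,40,5,0,0,0,1]]'
python3 - <<'E'
from h import *
st=get_state();print(st['position'],st['orientation'],st['qd'].max());save('wrist','w1.png')
E
```

```text
time: 1.4
position: [0.4922, -0.2002, 0.269]
orientation: [-3.112, -0.417, -0.001]
ft_force: [0.2, -0.9, -0.0]
width: 0.0853
[ 0.49223966 -0.20023311  0.26899997] [-3.11206167e+00 -4.16777999e-01 -1.15720848e-03] 0.06093159959066518
```

View pics/w1.png

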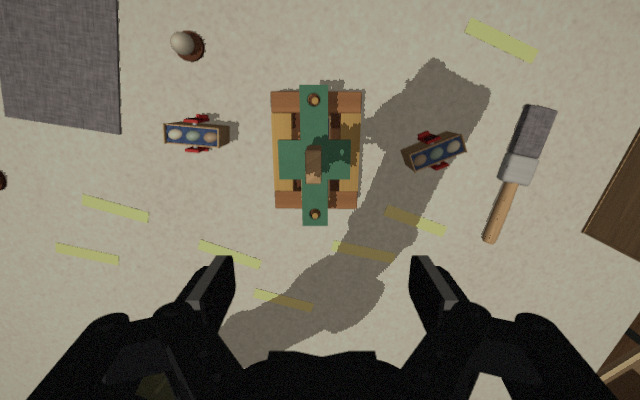

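The wrist view shows the cover with its pegs at about (314,100) and (315,215) and the handle near (315,162). The jaw axis is aligned to within about 1°. I'll zoom in, then take a second wrist position for height.

```bash
python3 - <<'E'
from h import *
t=cv2.imread('pics/w1.png')[80:235,260:370]; cv2.imwrite('pics/w1c.png',cv2.resize(t,None,fx=3.8,fy=3.8,interpolation=2))
E
python3 -m pendant '[[-3,0,0,0,0,0,1],[-6,0,0,0,0,0,1],[-6,0,0,0,0,0,1],[-6,0,0,0,0,0,1]]'
python3 - <<'E'
from h import *
st=get_state();print(st['position'],st['orientation']);save('wrist','w2.png')
t=cv2.imread('pics/w2.png')[20:180,260:370]; cv2.imwrite('pics/w2c.png',cv2.resize(t,None,fx=3.7,fy=3.7,interpolation=2))
E
```

```text
time: 1.95
position: [0.4305, -0.2051, 0.2694]
orientation: [3.115, 0.404, 0.001]
ft_force: [-1.5, 0.1, 0.4]
width: 0.0851
[ 0.43050834 -0.20505261  0.26936705] [3.11493694e+00 4.03965192e-01 7.88154809e-04]
```

View pics/w1c.png

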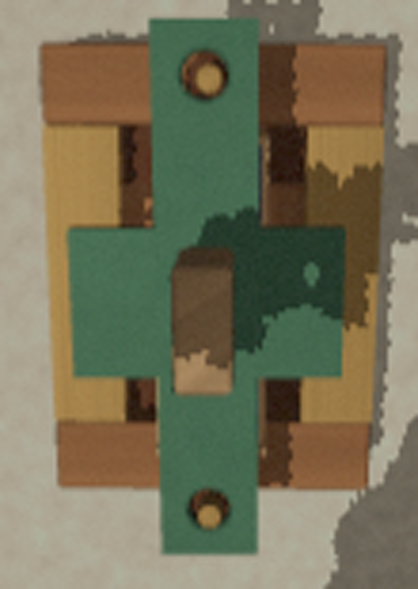

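View pics/w2c.png

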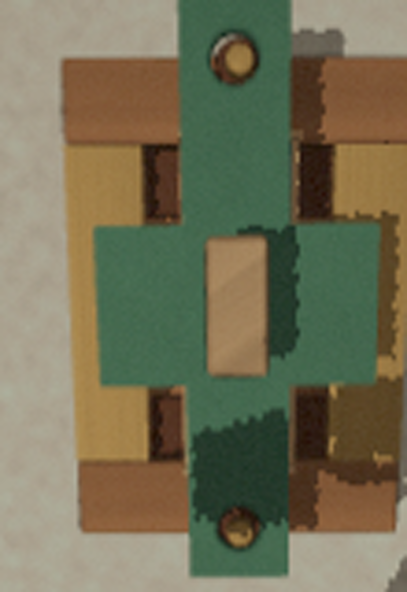

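```bash
python3 - <<'E'
from h import *
s1=dict(position=[0.49223966,-0.20023311,0.26899997],orientation=[-3.11206167e+00,-4.16777999e-01,-1.15720848e-03])
s2=dict(position=[0.43050834,-0.20505261,0.26936705],orientation=[3.11493694,0.403965192,7.88e-4])
c,T1=camT('wrist',s1);_,T2=camT('wrist',s2)
ct,Tt=camT('top'); cs,Ts=camT('scene')
obs=dict(far=((315,100.5),(324.9,35.7),(393,191.3),(275.25,239.25),.094),near=((315,215.8),(324.9,162.4),(407.3,242),(230.5,223),.094),handle=((313.4,166.6),(324.3,102.7),(402.7,214.3),(251.75,219.5),.130))
for k,(a,b,t,s,z) in obs.items():
    rs=[ray(c,T1,*a),ray(c,T2,*b),ray(ct,Tt,*t),ray(cs,Ts,*s)]
    for sel in ([0,1],[0,1,2,3]):
        x,r=tri([rs[i] for i in sel]);print(k,sel,x.round(4),np.round(r,4))
    print([ (o+d*(z-o[2])/d[2]).round(4)[:2] for o,d in rs])
p=[onplane(c,T2,*obs[k][1],.094) for k in('far','near')];d=p[0]-p[1];print(np.linalg.norm(d),np.degrees(np.arctan2(d[1],d[0])),(p[0]+p[1])/2)
p=[onplane(c,T1,*obs[k][0],.094) for k in('far','near')];d=p[0]-p[1];print(np.linalg.norm(d),np.degrees(np.arctan2(d[1],d[0])),(p[0]+p[1])/2)
st=get_state();print(st['position'],R.from_rotvec(st['orientation']).as_matrix().round(4))
E
```

```text
far [0, 1] [ 0.5661 -0.1732  0.0929] [0.0001 0.0001]
far [0, 1, 2, 3] [ 0.5672 -0.1718  0.0878] [0.0017 0.0013 0.0007 0.0022]
[array([ 0.5661, -0.1732]), array([ 0.5659, -0.1733]), array([ 0.5661, -0.17  ]), array([ 0.5734, -0.1745])]
near [0, 1] [ 0.4462 -0.2051  0.1035] [0. 0.]
near [0, 1, 2, 3] [ 0.4434 -0.2051  0.0901] [0.0024 0.0009 0.0009 0.0019]
[array([ 0.4426, -0.2058]), array([ 0.4444, -0.2057]), array([ 0.4435, -0.2034]), array([ 0.4493, -0.2073])]
handle [0, 1] [ 0.5051 -0.1885  0.126 ] [0.0001 0.0001]
handle [0, 1, 2, 3] [ 0.5059 -0.1875  0.1254] [0.0013 0.0013 0.0011 0.0015]
[array([ 0.5059, -0.1883]), array([ 0.5051, -0.1885]), array([ 0.5061, -0.1857]), array([ 0.5113, -0.19  ])]
0.12575947796000542 14.888809332990546 [ 0.5051695  -0.18950434  0.094     ]
0.1278130328487079 14.806252266383385 [ 0.50435106 -0.18951569  0.094     ]
[ 0.43088269 -0.20472873  0.26930215] [[ 9.667e-01  2.558e-01  6.000e-04]
 [ 2.558e-01 -9.667e-01 -2.000e-04]
 [ 6.000e-04  3.000e-04 -1.000e+00]]
```

Heights agree: pegs about 93 mm, handle top about 126 mm from two views (the text says 94 and 130). The handle is at (0.505,-0.188) with yaw 14.9°. Next I move over it and go down.

```bash
python3 -m pendant '[[4,1,0,0,0,0,1],[7.4,1.6,-2,0,0,0,1],[7.4,1.6,-6,0,0,0,1],[7.4,1.6,-10,0,0,0,1],[7.4,1.6,-10,0,0,0,1],[7.4,1.6,-10,0,0,0,1]]' 50
python3 - <<'E'
from h import *
st=get_state();print(st['position'],st['orientation']);save('wrist','w3.png')
E
```

```text
time: 2.75
position: [0.5056, -0.1881, 0.1703]
orientation: [3.115, 0.407, 0.002]
ft_force: [0.2, -0.6, 0.4]
width: 0.0852
[ 0.50559817 -0.18813965  0.17028661] [3.11485956e+00 4.07037317e-01 2.09825820e-03]
```

View pics/w3.png

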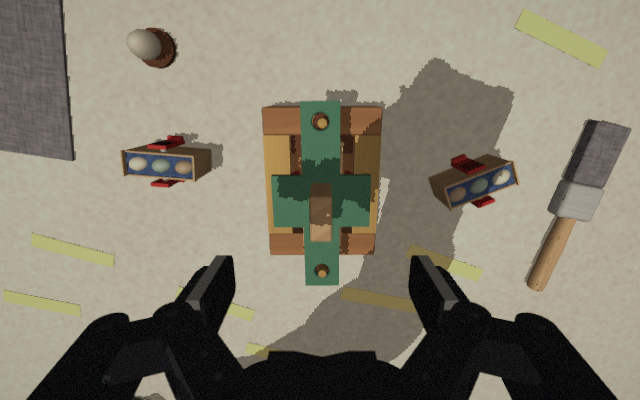

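The handle at (320,215) is centred between the fingers, so I descend and close.

```bash
python3 -m pendant '[[0,0,-3,0,0,0,1],[0,0,-5.5,0,0,0,1],[0,0,-6.4,0,0,0,1],[0,0,-6.4,0,0,0,1],[0,0,-6.4,0,0,0,-1],[0,0,-6.4,0,0,0,-1],[0,0,-6.4,0,0,0,-1],[0,0,-6.4,0,0,0,-1],[0,0,-6.4,0,0,0,-1]]' 50
python3 -m pendant '[[0,0,0,0,0,0,-1],[0,0,0.5,0,0,0,-1],[0,0,1.2,0,0,0,-1],[0,0,2,0,0,0,-1],[0,0,2.5,0,0,0,-1],[0,0,2.5,0,0,0,-1]]'
python3 - <<'E'
from h import *
st=get_state();print(st['position'],st['orientation'],st['ft_force'],st['torque'],st['width']);save('wrist','w4.png');save('scene','s4.png')
s=cv2.imread('pics/s4.png')[160:310,150:360]; cv2.imwrite('pics/s4c.png',cv2.resize(s,None,fx=3.5,fy=3.5,interpolation=2))
E
```

```text
time: 3.92
position: [0.5047, -0.188, 0.1056]
orientation: [3.115, 0.407, 0.001]
ft_force: [-0.8, 0.1, 4.6]
width: 0.0147
time: 4.68
position: [0.5048, -0.1881, 0.1307]
orientation: [3.115, 0.407, 0.001]
ft_force: [0.6, -0.3, -1.5]
width: 0.0146
[ 0.50478871 -0.18813802  0.13070759] [3.11473631e+00 4.06522415e-01 1.35315870e-03] [ 0.57192897 -0.3209111  -1.49384711] [0.02794773 0.0054496  0.00418414] 0.014597446141756629
```

View pics/w4.png

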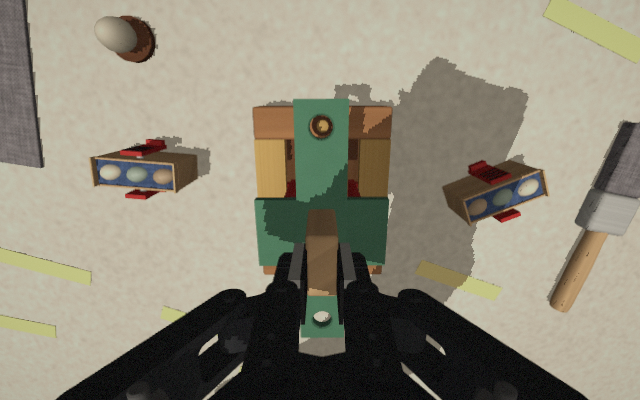

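View pics/s4c.png

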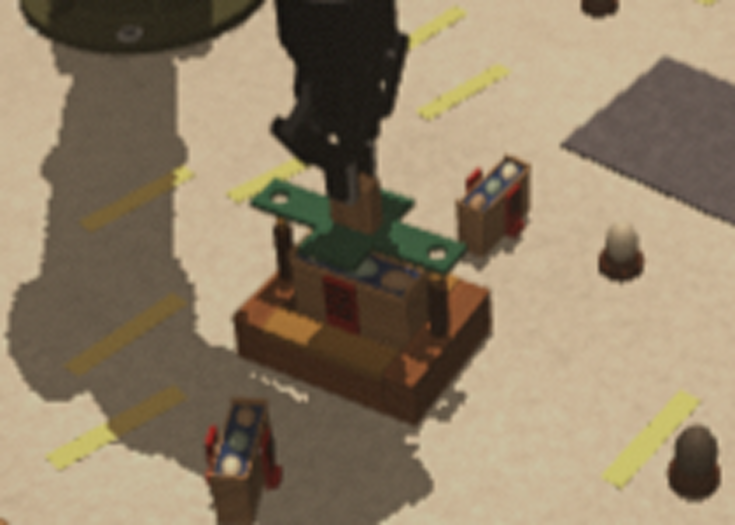

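The cover is held level and clear of the pegs: its holes are empty in the scene view and the width is 14.6 mm. I carry it over the mat.

```bash
python3 -m pendant '[[0,0,1,0,0,0,-1],[0,0,3,0,0,0,-1],[0,0,5,0,0,0,-1],[0,1,6,0,0,0,-1],[0,3,6,0,0,0,-1],[0.5,6,6,0,0,0,-1],[1,10,6,0,0,0,-1],[1.5,14,6,0,0,0,-1],[2,18,6,0,0,0,-1],[2.5,22,6,0,0,0,-1]]'
python3 -m pendant '[[0.5,4,0,0,0,0,-1],[1,8,0,0,0,0,-1],[1.5,11,0,0,0,0,-1],[1.5,13,0,0,0,0,-1],[1.5,13.6,0,0,0,0,-1],[1.5,13.6,0,0,0,0,-1],[1.5,13.6,-1,0,0,0,-1],[1.5,13.6,-1,0,0,0,-1]]'
python3 - <<'E'
from h import *
st=get_state();print(st['position'],st['orientation'],st['ft_force'],st['torque'],st['width']);save('wrist','w5.png');save('scene','s5.png')
E
```

```text
time: 6.02
position: [0.5285, 0.035, 0.1894]
orientation: [-3.114, -0.409, 0.002]
ft_force: [0.3, -0.4, -1.5]
width: 0.0144
time: 7.02
position: [0.5441, 0.1664, 0.1791]
orientation: [3.115, 0.404, -0.003]
ft_force: [0.0, -0.1, -2.5]
width: 0.0144
[0.54405717 0.16637435 0.1790552 ] [ 3.11456497  0.40403623 -0.00314463] [ 0.02389065 -0.10390599 -2.4569479 ] [-0.02670265 -0.01379738 -0.01526277] 0.01442314040058723
```

View pics/w5.png

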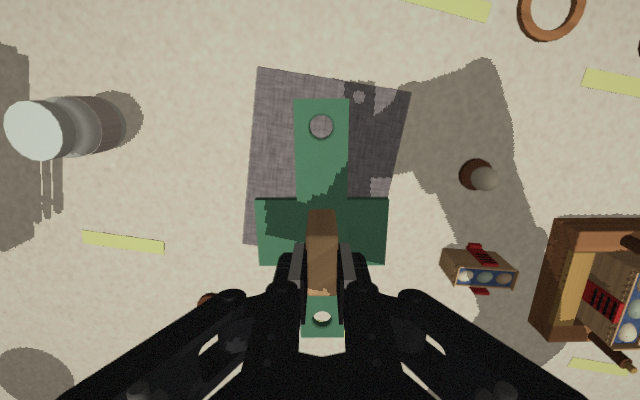

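View pics/s5.png

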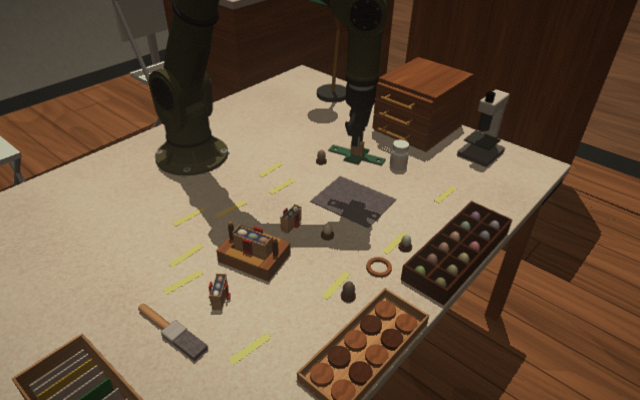

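Over the mat now; the wrist view shows the mat's far corners at (258,67) and (411,93). I'll check those against the top-view estimate. The cassette is now exposed and undisturbed in the cradle.

```bash
python3 - <<'E'
from h import *
c,T=camT('wrist'); a=onplane(c,T,258,67,.004);b=onplane(c,T,411,93,.004);e=onplane(c,T,244,242,.004);print(a,b,e,np.linalg.norm(a-b))
y=(a-b)/np.linalg.norm(a-b); x=np.array([y[1],-y[0],0]); print('centre',(a+b)/2-x*.1,np.degrees(np.arctan2(x[1],x[0])))
c,T=camT('top')
E
```

```text
[0.63516424 0.25678323 0.004     ] [0.65099993 0.0991575  0.004     ] [0.43978112 0.23562742 0.004     ] 0.15841918880512806
centre [0.54358294 0.1679743  0.004     ] 5.736904301572923
```

```bash
python3 -m pendant '[[0,0.1,-3,0,0,0,-1],[0,0.1,-7,0,0,0,-1],[0,0.1,-11,0,0,0,-1],[0,0.1,-13.5,0,0,0,-1],[0,0.1,-14.5,0,0,0,-1],[0,0.1,-15,0,0,0,-1],[0,0.1,-15,0,0,0,-1]]'
python3 -m pendant '[[0,0,-0.1,0,0,0,-1],[0,0,-0.2,0,0,0,-1],[0,0,-0.2,0,0,0,-1],[0,0,-0.2,0,0,0,-1]]'
```

```text
time: 8.0
position: [0.545, 0.1691, 0.0308]
orientation: [-3.115, -0.407, -0.002]
ft_force: [0.1, -0.5, -2.4]
width: 0.015
time: 8.5
position: [0.5446, 0.169, 0.0283]
orientation: [3.115, 0.407, 0.0]
ft_force: [0.1, 0.1, -2.0]
width: 0.0141
```

```bash
python3 -m pendant '[[0,0,-0.1,0,0,0,-1],[0,0,-0.2,0,0,0,-1],[0,0,-0.3,0,0,0,-1],[0,0,-0.3,0,0,0,-1]]'
python3 -m pendant '[[0,0,0,0,0,0,-1]]'
```

```text
time: 9.0
position: [0.5445, 0.1691, 0.0257]
orientation: [3.115, 0.407, 0.0]
ft_force: [-2.0, 0.1, 4.9]
width: 0.015
time: 9.12
position: [0.5445, 0.169, 0.0257]
orientation: [3.115, 0.407, 0.0]
ft_force: [-1.9, -0.4, 6.5]
width: 0.0146
```

Contact with the mat (+6 N at TCP z 0.0257). I release and rise.

```bash
python3 -m pendant '[[0,0,0,0,0,0,0],[0,0,0,0,0,0,0.6],[0,0,0,0,0,0,0.6],[0,0,0,0,0,0,0.6],[0,0,2,0,0,0,0.6],[0,0,5,0,0,0,0.6],[0,0,9,0,0,0,0.6],[0,0,13,0,0,0,0.6],[0,0,17,0,0,0,0.6],[0,0,17,0,0,0,0.6]]'
python3 - <<'E'
from h import *
st=get_state();print(st['position'],st['width']);save('wrist','w6.png');save('scene','s6.png')
s=cv2.imread('pics/s6.png')[130:300,180:430]; cv2.imwrite('pics/s6c.png',cv2.resize(s,None,fx=3,fy=3,interpolation=2))
E
```

```text
time: 10.38
position: [0.5461, 0.1699, 0.1984]
orientation: [-3.114, -0.407, -0.01]
ft_force: [-0.6, 1.3, -1.1]
width: 0.0683
[0.54613098 0.16985757 0.19840203] 0.06834403972833128
```

View pics/w6.png

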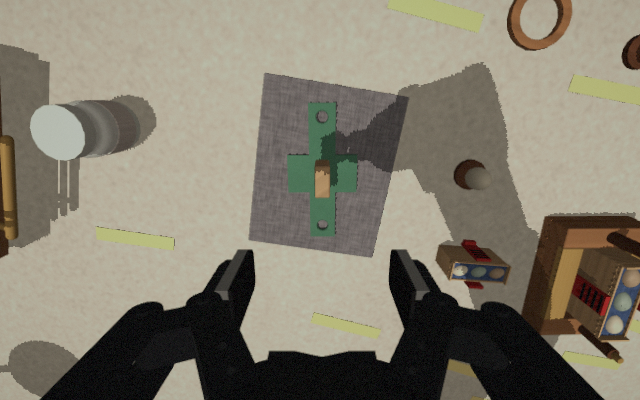

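View pics/s6c.png

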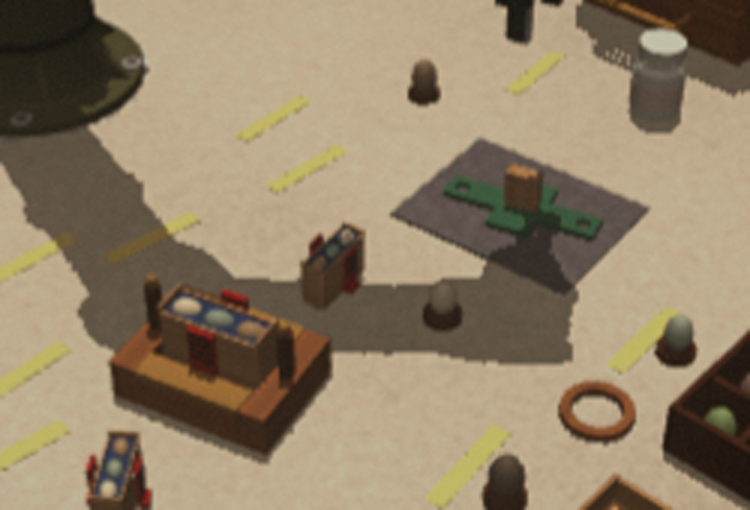

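The cover lies flat and centred on the mat, let go (wrist view centre about (322,175)); egg_a is undisturbed. I return over the cradle for two wrist views of the cassette.

```bash
python3 -m pendant '[[-0.5,-2,1,0,0,0,1],[-1,-5,2,0,0,0,1],[-2,-10,4,0,0,0,1],[-3,-15,5,0,0,0,1],[-4,-20,5,0,0,0,1],[-5,-25,5,0,0,0,1],[-6,-30,5,0,0,0,1],[-7,-34,5,0,0,0,1],[-8.5,-37,5,0,0,0,1],[-8.5,-37,5,0,0,0,1]]'
python3 -m pendant '[[0,0,0,0,0,0,1],[0,0,0,0,0,0,1]]'
python3 - <<'E'
from h import *
st=get_state();print(st['position'].tolist(),st['orientation'].tolist());save('wrist','w7.png')
s=cv2.imread('pics/w7.png')[0:200,220:420]; cv2.imwrite('pics/w7c.png',cv2.resize(s,None,fx=3,fy=3,interpolation=2))
E
python3 -m pendant '[[3,0.8,-5,0,0,0,1],[5,1.3,-8,0,0,0,1],[5,1.3,-8,0,0,0,1],[5,1.3,-8,0,0,0,1],[5,1.3,-8,0,0,0,1]]'
python3 - <<'E'
from h import *
st=get_state();print(st['position'].tolist(),st['orientation'].tolist());save('wrist','w8.png')
s=cv2.imread('pics/w8.png')[80:280,220:420]; cv2.imwrite('pics/w8c.png',cv2.resize(s,None,fx=3,fy=3,interpolation=2))
E
```

```text
time: 11.72
position: [0.4574, -0.2038, 0.2435]
orientation: [-3.116, -0.399, 0.005]
ft_force: [0.1, 0.8, -0.3]
width: 0.0854
time: 11.98
position: [0.4599, -0.1997, 0.2448]
orientation: [-3.114, -0.41, 0.0]
ft_force: [-0.4, 0.2, 0.1]
width: 0.0855
[0.45991725545265644, -0.1997065110710029, 0.2447948421964722] [-3.1138349817810056, -0.4100894720214758, 0.00041845493867345246]
time: 12.65
position: [0.5096, -0.1885, 0.1666]
orientation: [3.114, 0.406, 0.002]
ft_force: [0.3, 0.3, 0.2]
width: 0.0852
[0.5096073518543768, -0.1884920139022898, 0.16658462537931398] [3.113908847413711, 0.40591935297051873, 0.002496528920553498]
```

View pics/w7c.png

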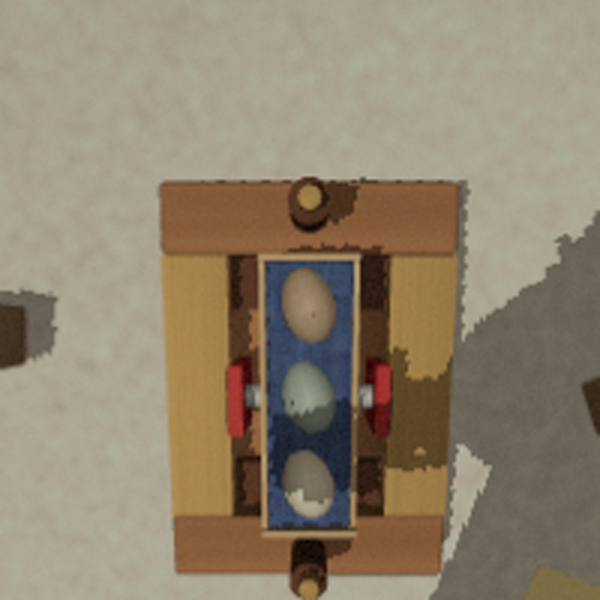

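View pics/w8c.png

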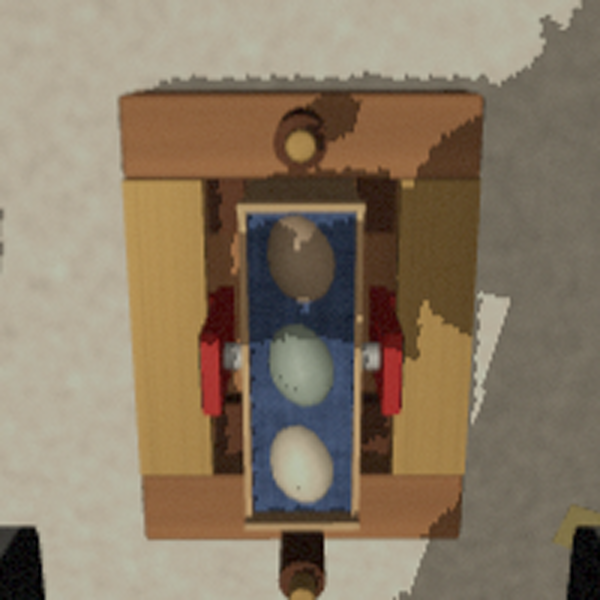

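Both crops show the big cassette with blue lining and three eggs, and the red plates on each side. In view 8 the plates' tops are at full-image (291,205) and (351,205).

```bash
python3 - <<'E'
from h import *
s1=dict(position=[0.45991725545265644, -0.1997065110710029, 0.2447948421964722],orientation=[-3.1138349817810056, -0.4100894720214758, 0.00041845493867345246])
s2=dict(position=[0.5096073518543768, -0.1884920139022898, 0.16658462537931398],orientation=[3.113908847413711, 0.40591935297051873, 0.002496528920553498])
c,T1=camT('wrist',s1);_,T2=camT('wrist',s2)
O=dict(pl=((236,398),(212,374)),pr=((382,398),(392.5,374)),TL=((259,256),(239,206)),TR=((360,256),(365,206)),BL=((263,532),(246,521)),BR=((357,532),(359,521)))
X={}
for k,(a,b) in O.items():
    a=(a[0]/3+220,a[1]/3);b=(b[0]/3+220,b[1]/3+80)
    r1,r2=ray(c,T1,*a),ray(c,T2,*b);x,r=tri([r1,r2]);X[k]=onplane(c,T2,*b,.080);print(k,x.round(4),np.round(r,4),onplane(c,T1,*a,.08)[:2].round(4),X[k][:2].round(4))
m=(X['pl']+X['pr'])/2;d=X['pl']-X['pr'];print(m,np.degrees(np.arctan2(d[1],d[0]))-90,np.linalg.norm(d))
C=(X['TL']+X['TR']+X['BL']+X['BR'])/4;d=X['TL']+X['TR']-X['BL']-X['BR'];print(C,np.degrees(np.arctan2(d[1],d[0])),np.linalg.norm(d)/2)
st=get_state();print(st['position'],np.degrees(2*np.arctan2(st['orientation'][1],st['orientation'][0])))
E
```

```text
pl [ 0.499  -0.1651  0.0824] [0. 0.] [ 0.4987 -0.165 ] [ 0.4981 -0.1651]
pr [ 0.5119 -0.2134  0.0832] [0. 0.] [ 0.5117 -0.2137] [ 0.511 -0.214]
TL [ 0.5456 -0.1614  0.0787] [0. 0.] [ 0.5455 -0.1615] [ 0.5458 -0.1614]
TR [ 0.5541 -0.1937  0.0792] [0. 0.] [ 0.5541 -0.1937] [ 0.5542 -0.1936]
BL [ 0.4543 -0.1855  0.077 ] [0.0002 0.0002] [ 0.455  -0.1856] [ 0.4558 -0.1851]
BR [ 0.4631 -0.2184  0.0774] [0.0004 0.0004] [ 0.4638 -0.2184] [ 0.4643 -0.2175]
[ 0.50455791 -0.18952554  0.08      ] 14.732697791885627 0.05060445783522254
[ 0.50502841 -0.189402    0.08      ] 14.81824294020575 0.0930446379557247
[ 0.50958584 -0.18856484  0.16654121] 14.844760366528877
```

Pinch centre (0.505,-0.1895), plate tops at about 0.082 and rim at about 0.078. These agree with the text (0.080 and 0.081), and yaw agrees to 0.1°. I centre over it and descend partway.

```bash
python3 -m pendant '[[-0.5,-0.1,0,0,0,0,1],[-0.5,-0.1,-3,0,0,0,1],[-0.5,-0.1,-5,0,0,0,1],[-0.5,-0.1,-6,0,0,0,1],[-0.5,-0.1,-6,0,0,0,1]]' 60
python3 - <<'E'
from h import *
st=get_state();save('wrist','w9.png')
E
```

```text
time: 13.32
position: [0.5042, -0.1891, 0.1051]
orientation: [-3.115, -0.407, 0.001]
ft_force: [-0.9, 0.7, 0.9]
width: 0.0856
```

View pics/w9.png

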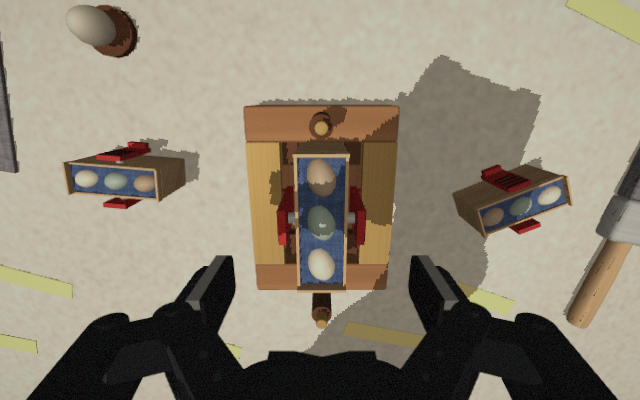

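The plates at (283,222) and (361,222) lie symmetrically between the fingers (midpoint 322). Descend and pinch.

```bash
python3 -m pendant '[[0.05,-0.05,-2,0,0,0,1],[0.05,-0.05,-4,0,0,0,1],[0.05,-0.05,-5.2,0,0,0,1],[0.05,-0.05,-5.2,0,0,0,1],[0.05,-0.05,-5.2,0,0,0,1]]' 60
python3 -m pendant '[[0,0,0,0,0,0,0.3],[0,0,0,0,0,0,0.1],[0,0,0,0,0,0,-1],[0,0,0,0,0,0,-1],[0,0,0,0,0,0,-1],[0,0,0,0,0,0,-1],[0,0,0,0,0,0,-1]]'
python3 - <<'E'
from h import *
st=get_state();print(st['torque']);save('wrist','w10.png')
E
```

```text
time: 14.0
position: [0.5056, -0.1896, 0.0539]
orientation: [3.115, 0.407, 0.002]
ft_force: [-0.4, 0.2, 0.9]
width: 0.0854
time: 14.88
position: [0.5055, -0.1887, 0.0558]
orientation: [3.114, 0.408, 0.003]
ft_force: [-6.5, 5.4, 27.4]
width: 0.0341
[ 1.09718981  1.57198953 -0.03880933]
```

View pics/w10.png

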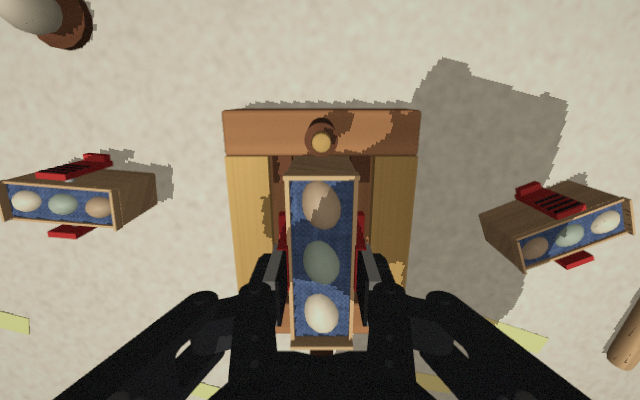

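Width 34 mm with a 27 N upward push is less than the 44 mm expected, so I look closer before lifting.

```bash
python3 - <<'E'
from h import *
c,T=camT('wrist')
st=get_state()
for n,p in dict(pl=(.499,-.1651,.081),pr=(.5119,-.2134,.081),pinch=(.505,-.1895,.064)).items(): print(n,np.round(proj(c,T,np.array(p)),1))
M=R.from_rotvec(st['orientation']).as_matrix()
for n,q in dict(tipL=(0,-.022,.008),tipR=(0,.022,.008),gpL=(0,-.022,-.011),gpR=(0,.022,-.011)).items(): print(n,np.round(proj(c,T,np.array(st['position'])+M@np.array(q)),1))
s=cv2.imread('pics/w10.png')[150:370,220:420]; cv2.imwrite('pics/w10c.png',cv2.resize(s,None,fx=2.7,fy=2.7,interpolation=2))
save('scene','s10.png');s=cv2.imread('pics/s10.png')[160:310,180:330]; cv2.imwrite('pics/s10c.png',cv2.resize(s,None,fx=4,fy=4,interpolation=2))
E
```

```text
pl [270.9 270. ]
pr [373.7 269.8]
pinch [322.4 254.1]
tipL [283.9 239.9]
tipR [358.6 239.8]
gpL [279.7 255.6]
gpR [362.7 255.4]
```

View pics/w10c.png

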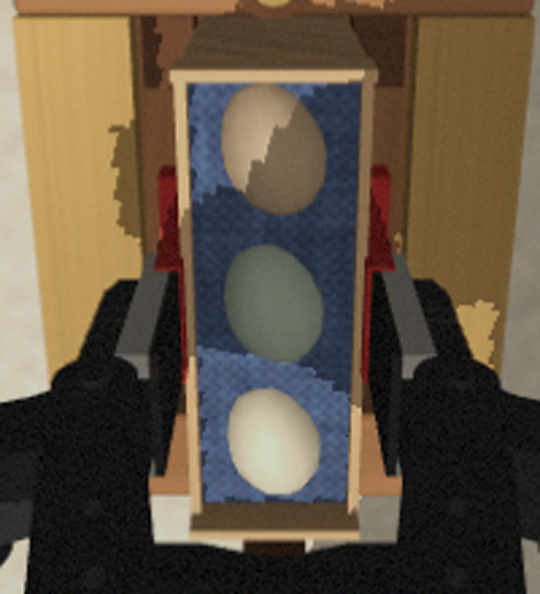

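View pics/s10c.png

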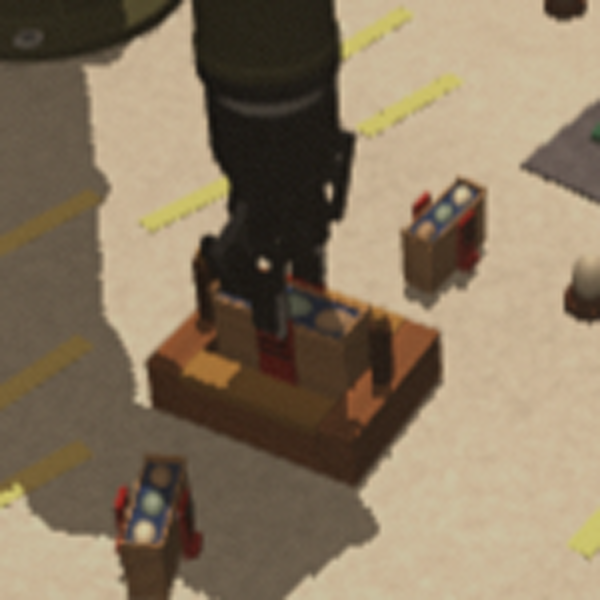

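Both plates look squeezed flat against the cassette body, with the fingers outside them. The upward force is probably the pads swinging forward and dragging the cassette down onto its floor by friction. I'll relax the grip somewhat, lift slightly and watch the force.

```bash
python3 -m pendant '[[0,0,0.1,0,0,0,-1],[0,0,0.2,0,0,0,-1],[0,0,0.3,0,0,0,-1],[0,0,0.3,0,0,0,-1]]' 40
python3 -m pendant '[[0,0,0.1,0,0,0,-1],[0,0,0.2,0,0,0,-1],[0,0,0.3,0,0,0,-1],[0,0,0.3,0,0,0,-1]]'
python3 - <<'E'
from h import *
save('wrist','w11.png')
s=cv2.imread('pics/w11.png')[150:370,220:420]; cv2.imwrite('pics/w11c.png',cv2.resize(s,None,fx=2.7,fy=2.7,interpolation=2))
E
```

```text
time: 15.48
position: [0.5048, -0.1896, 0.0561]
orientation: [-3.115, -0.407, 0.001]
ft_force: [-0.9, 0.4, 0.9]
width: 0.0343
time: 15.98
position: [0.5051, -0.1896, 0.0592]
orientation: [-3.115, -0.407, -0.0]
ft_force: [-0.6, -0.1, -4.1]
width: 0.0345
```

View pics/w11c.png

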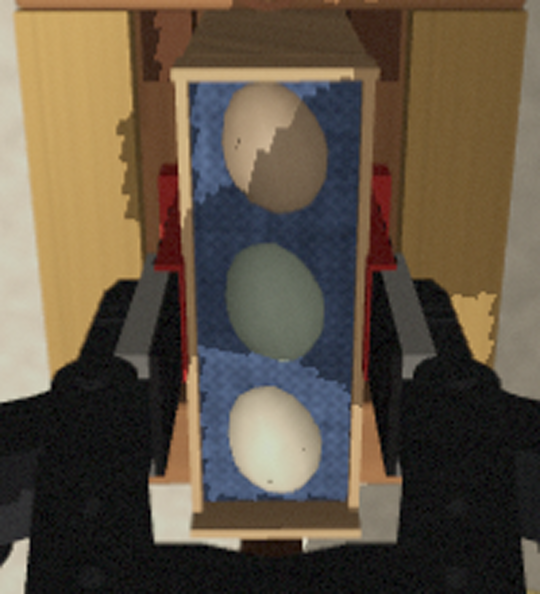

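Force now reads about -4 N (the cassette's weight) and the cassette moves with the gripper. Lift straight up.

```bash
python3 -m pendant '[[0,0,0.5,0,0,0,-1],[0,0,1.2,0,0,0,-1],[0,0,2,0,0,0,-1],[0,0,3,0,0,0,-1],[0,0,3,0,0,0,-1]]'
python3 - <<'E'
from h import *
save('scene','s12.png');s=cv2.imread('pics/s12.png')[160:310,180:330]; cv2.imwrite('pics/s12c.png',cv2.resize(s,None,fx=4,fy=4,interpolation=2))
E
```

```text
time: 16.65
position: [0.5057, -0.1898, 0.0903]
orientation: [3.114, 0.407, 0.003]
ft_force: [0.0, 1.0, -3.3]
width: 0.0343
```

View pics/s12c.png

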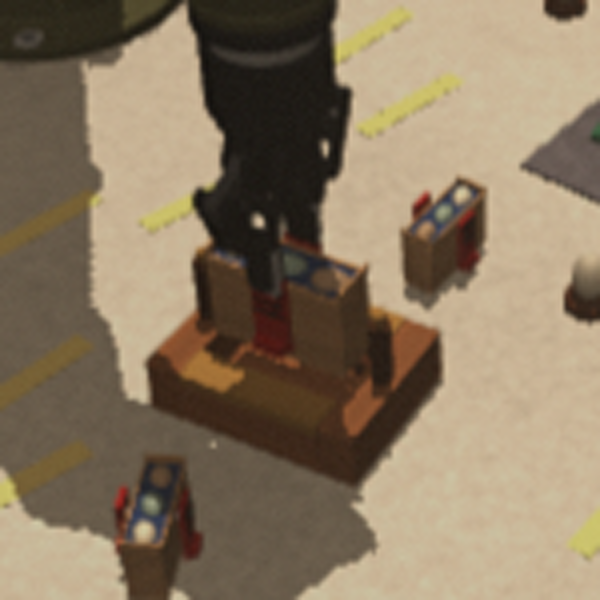

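The cassette is rising level between the posts. I continue to an underside of about 0.125.

```bash
python3 -m pendant '[[0,0,1,0,0,0,-1],[0,0,2.2,0,0,0,-1],[0,0,3.5,0,0,0,-1],[0,0,5,0,0,0,-1],[0,0,6.5,0,0,0,-1],[0,0,7.5,0,0,0,-1],[0,0,8,0,0,0,-1],[0,0,8,0,0,0,-1],[0,0,8,0,0,0,-1]]'
python3 - <<'E'
from h import *
st=get_state();print(st['position'],np.abs(st['qd']).max(),st['joints'])
save('wrist','w13.png');save('scene','s13.png');save('top','t13.png');s=cv2.imread('pics/s13.png')[130:310,180:420]; cv2.imwrite('pics/s13c.png',cv2.resize(s,None,fx=3.2,fy=3.2,interpolation=2))
E
```

```text
time: 17.82
position: [0.5047, -0.1894, 0.1687]
orientation: [-3.115, -0.407, 0.001]
ft_force: [-0.3, -0.1, -3.0]
width: 0.0344
[ 0.50470149 -0.18942915  0.16869752] 0.0019201787068962876 [ 0.57094949  0.43606415 -0.37581422  1.8002267   0.19265126  0.94223094
 -1.1978529 ]
```

View pics/s13c.png

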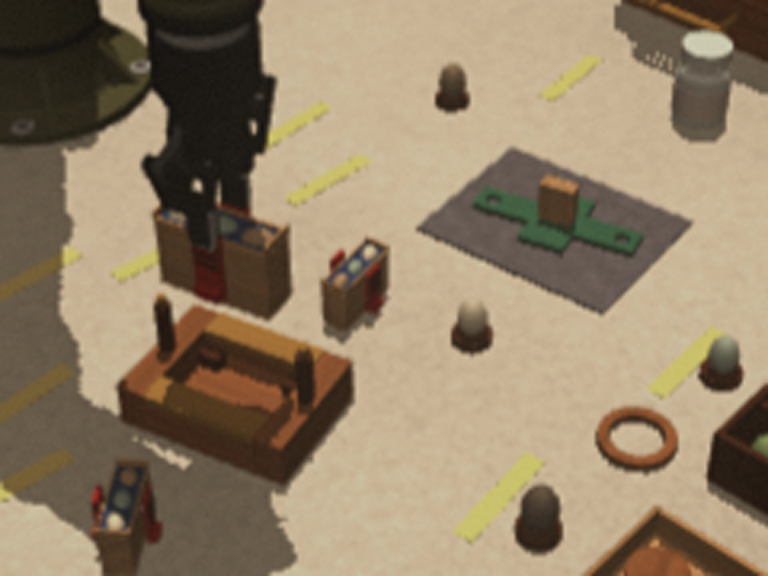

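View pics/w13.png

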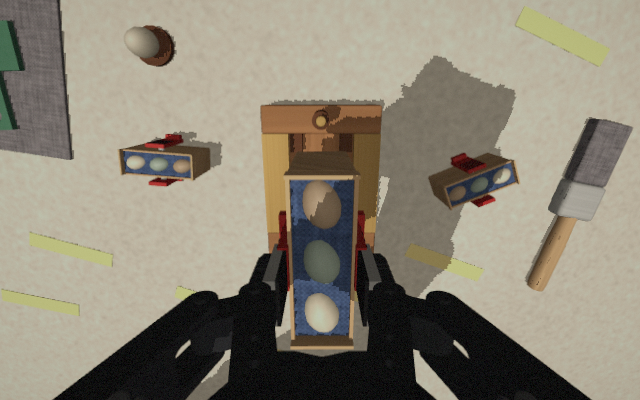

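View pics/t13.png

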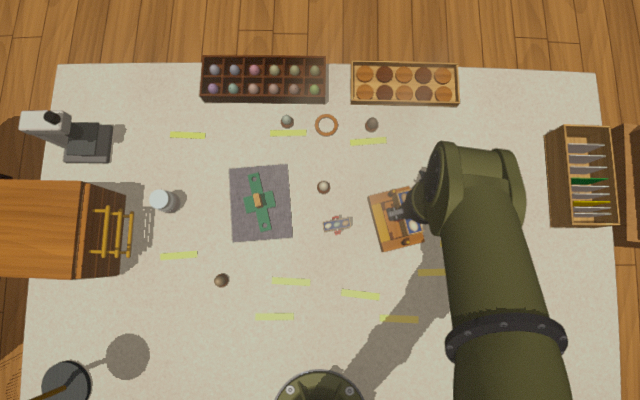

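The cassette hangs level over the empty slot; the cover is flat on the mat and the other things are in place. As a last check I measure the catch spacing, underside height and cover position from the images.

```bash
python3 - <<'E'
from h import *
c,T=camT('wrist')
im=cv2.imread('pics/w13.png');hsv=cv2.cvtColor(im,cv2.COLOR_BGR2HSV)
m=cv2.inRange(hsv,(0,150,60),(8,255,255))|cv2.inRange(hsv,(172,150,60),(180,255,255))
for v in (216,222,230,240,246):
    u=np.where(m[v,265:385])[0]+265
    if len(u): 
        a,b=onplane(c,T,u.min()-.5,v,.193),onplane(c,T,u.max()+.5,v,.193);print(v,u.min(),u.max(),'outer spacing',np.linalg.norm(a-b).round(4))
# rim level: corners of rim in wrist view -> width at each end
for v,(l,r) in {180:(285.5,358.5),338:(291,354)}.items():
    a,b=onplane(c,T,l,v,.1935),onplane(c,T,r,v,.1935);print(v,a.round(3),b.round(3),np.linalg.norm(a-b).round(4))
# scene: bottom corner nearest camera (-y,+x) and its top
cs,Ts=camT('scene')
for n,(u,v) in dict(bot=(180+272/3.2,130+315/3.2),top=(180+276/3.2,130+242/3.2)).items():
    # vertical line at expected corner xy
    ca,sa=np.cos(np.radians(14.85)),np.sin(np.radians(14.85)); p=np.array([.505+.048*ca+.017*sa,-.1895+.048*sa-.017*ca])
    o,d=ray(cs,Ts,u,v); t=((p-o[:2])@d[:2])/(d[:2]@d[:2]); print(n,'z',(o+t*d)[2].round(4),'miss',np.linalg.norm((o+t*d)[:2]-p).round(4))
# cover
ct,Tt=camT('top');im=cv2.imread('pics/t13.png');hsv=cv2.cvtColor(im,cv2.COLOR_BGR2HSV);m=cv2.inRange(hsv,(60,90,30),(95,255,255))[155:255,220:305]
y,x=np.where(m);print('cover',onplane(ct,Tt,(x.min()+x.max())/2+220,(y.min()+y.max())/2+155,.01).round(3),get_state()['time'])
E
```

```text
216 279 364 outer spacing 0.0396
222 279 364 outer spacing 0.0398
230 280 363 outer spacing 0.0393
240 280 363 outer spacing 0.0397
246 278 365 outer spacing 0.0419
180 [ 0.544 -0.163  0.194] [ 0.552 -0.194  0.194] 0.0322
338 [ 0.46  -0.185  0.194] [ 0.469 -0.217  0.194] 0.0335
bot z 0.1299 miss 0.0034
top z 0.1977 miss 0.0097
cover [0.546 0.177 0.01 ] 17.975
```

```bash
python3 -c "
from rig import *
print(close_job())"
```

```text
the job is handed in; nothing more can be done
None
```

I lifted the green cover off the pegs and laid it flat near the middle of the mat. I then pinched the large cassette's two red catches and lifted it level, and handed the job in with it still held. The clock was at about 18 s; the hand-in gave no verdict.

**What the last checks showed:**
- **Cassette height:** its underside was at about 0.125 m from the arm's travel, or 0.130 m from the scene camera. At least 0.095 m was needed.
- **Hold:** the arm was still, and the wrist force was steady at about -3 N, roughly the cassette's weight. It looked level and clear of the cradle and the cover.
- **Catches:** the outer faces measured 40–42 mm apart. Allowing for the picture reading a few percent small, that fits 44 mm, squeezed home.
- **Cover:** its middle was at about (0.546, 0.177), within 1 cm of the mat's centre, and it was let go.
- **Other things:** the eggs, ring and jar looked unmoved in the last top view. The arm hid the brush there, but the wrist view showed it in place.

**What disagreed:**
- **Finger opening:** the gripper read 34 mm on the 44 mm catches. I put this down to the fingers flexing, since the pictures show both plates pressed flat against the cassette.
- **Push during the pinch:** closing at 60 N pushed the tool up with 27 N for a moment. I lowered the grip to 40 N, raised the tool slightly, and it cleared before the lift.
- **Camera heights:** the scene and top cameras together read the peg and handle tops about 5 mm low. The wrist views were nearer for one peg (93 mm, text 94 mm), but read the other at 103 mm and the handle top at 126 mm (text 130 mm).

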